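Cap the sensor sockets and hold the wear tester's guard open at 50 degrees

ROBOT

A 6-joint arm with a two-finger parallel gripper is mounted at the origin on the work surface. World frame = base frame: x ahead of the robot, y to its left, z up, the work surface at z = 0. Lengths are in m, angles in rad, forces in N, time in s.
With the tool pointing down it reaches from about 0.35 to 0.775 m from the base axis. Payload 5.5 kg.
Tool frame: the origin (TCP) lies midway between the tips of the shut fingers; the grasp point (between the pads) lies 19 mm behind it; z points along the fingers, y is the line along which they close (so a half turn about z gives the same grasp; the last joint's range is limited). The gripper opens to 85 mm and grips with 20 to 120 N. Pads are 22 mm wide; open, the fingers measure 114 mm over their backs; the gripper's body (76 mm by 85 mm) begins 54 mm behind the grasp point. The pads swing forward as they close: fully open they stand 13 mm farther back than shut.
Start: joints at [1.025, 0.313, 0.046, 1.304, 0, 1.431], TCP at [0.227, 0.528, 0.231] pointing down, gripper open.
Joint ranges: [-2.76, 2.76], [-0.86, 1.69], [-1.03, 1.26], [-2.2, 2.34], [-1.47, 1.5], [-3.14, 3.14]. Speed limits (rad/s): [2.57, 2.57, 3.14, 3.14, 3.14, 3.14].

INTERFACE

Orientations are given as a unit quaternion [w, x, y, z].
In Python, from workcell import env gives the robot as it stands.
- The arm moves only by the tool move_arm, never from a script. Its argument "targets" is a list of rows, each a list of 3 entries, a list of its own where there are three numbers: the shift along the tool's x, y, z in mm, then the turn, a rotation vector about the tool's x, y, z in units of 10 degrees (1.0 is 10 degrees), then the closure, from -1 (fully open) to 1 (shut). In form: [[[dx, dy, dz], [ax, ay, az], gripper], ...]. A call has 1 to 5 rows; each row is the pose to reach, as a shift and turn from the pose commanded when the call began, along the tool's axes at that moment; what a row does not reach only later rows make up. A row lasts 1/8 s, in which the tool goes at most 62.5 mm and 10.7 degrees, less where a joint would pass 70% of its speed; a pose out of reach is approached as far as the arm can. A call with a gripper value outside its range is refused whole. The fingers move at their own pace and stop on an object; "squeeze" is the grip in N (left out, the last holds). Time passes only in rows, so rows that repeat a pose let the fingers close. It gives the time, the measured TCP pose, the force, the opening and the grip force at its end, in the units of the state.
- env.get_state(): the state, without advancing time (a new reading comes with each control period).
- env.read_camera(name): name is "scene" or "top"; returns a dict with "pixels" (384x512x3 uint8, red, green, blue), "fovy" (degrees; the focal length in pixels is half the picture's height over the tangent of half this angle, whatever the lens; pixels are square), "cx", "cy" (the principal point, pixels), "dist_coeffs" ([k1, k2, p1, p2, k3] as OpenCV has them; the pictures are not rectified), "extrinsics" (4x4, takes a point from world to camera coordinates). Camera axes: x right, y up, looking along -z (the intrinsics and any distortion apply to the point x, -y, -z); pixel columns grow to the right and rows downward; lengths in m; the calibration is good to about 2 mm. A picture is of the moment at which its call begins. There is no depth.
- env.hand_in(): hands the job in; it is judged then, once.
Trained networks look in a picture, given as the dict that the camera call returned (one of the last four; its "shot" number tells which), for a name from the list of things; names that differ only in an ending like _2 or _b are one class to them, and where a whole thing is asked for, a point or a joint stands for the part that bears it (a point fixed in the world has none). Each returns a list of dicts, best first, with "confidence" (0 to 1); they miss things now and then, are a little off and sometimes report something else, mostly with a low value. They report only what shows in the picture. A call takes as long as a camera call. They do not tell look-alikes from the thing itself.
- env.spot_in(thing, picture): "centre" ([x, y, z] in m, in world coordinates, good to about 4 mm: the middle of the surface that is visible of it).
- env.regions_of(thing, picture): "mask" (384x512 bool, what is visible of it).
- env.landmark_of(thing, picture): "centre" ([x, y, z] in m, in world coordinates, good to about 4 mm: a listed point, or the origin of a listed thing).
The state is a dict: "clock": time; "joint_pos": joint angles; "qvel": joint speeds; "tau": joint torques, N m; "tcp_pos": TCP position; "orientation": TCP orientation; "wrist_force": force on the tool from outside, world axes, zero at the start; "ft_torque": the same for the moment, N m; "finger_gap": finger opening in m; "grip_force": force on a finger pad.
Only numpy, scipy, OpenCV 4.12 (cv2) and the standard library are available. Lean on these libraries where they do the work, as an engineer would, in place of code of your own. Each camera call takes 0.05 s, during which the arm holds its last target. There are 200 camera calls.

TASK

I am about to rinse out the bath of the wear tester: first, with the guard still shut, push both black dust caps on the sensor junction box fully home so that no solvent gets into the sockets. Only then lift the tester's clear guard by its front bar and hold it 50 degrees open for me to reach in; its stay is off, so it drops shut as soon as you let go. Finish while still holding it there, and leave the loose things on the bench where they are.

Things in the scene. Friction and masses are not known exactly. Their poses are not given: they have to be found in the camera images.
- guard (a joint): Angle of the clear guard of the wear tester in rad: 0 shut, growing as its front is lifted, stop at 1.4 (80 degrees); 50 degrees is 0.873. The guard is a hood of clear plastic in a brown metal frame, about 0.55 to 0.9 kg, 205 mm deep, 250 wide, 90 high, closed on top, front and sides; it hinges along its rear upper edge, away from the robot, and nothing but gravity acts on it: let go, it falls shut. Lifting at the bar takes under 6 N.
- guard_bar (a point): Centre of the guard's front bar: a round dark steel bar of 12 mm diameter, 120 mm long between its two end legs, level and parallel to the hinge. It stands 40 mm (bar centre to face) out from the guard's front face towards the robot, 25 mm below the guard's top; about 105 mm above the bench when shut, and free above, below and on both sides. The point moves with the guard; its x axis points (guard shut) level from the bar to the hinge, y along the bar, z up.
- guard_hinge (a point): Middle of the guard's hinge line, 130 mm above the bench, fixed to the tester. x points level away from the guard's front, y along the hinge, z up. In this frame the bar's centre is at (-245, 0, -25) mm when the guard is shut, and circles about y as it opens: at angle a it is at x = -245 cos a - 25 sin a, z = 245 sin a - 25 cos a.
- tester: The wear tester: a steel base plate 380 x 290 mm, top 40 mm high, the clear guard over its front part with the bath, disc and load arm inside, and a grey drive housing behind, 123 mm high (buttons to 152). Fixed to the bench. Origin under the centre of the base; the guard's front faces -x; the hinge is at x = +50 mm.
- sensor_box: Grey sensor junction box with an aluminium lid, 130 (x) x 64 (y) x 60 mm high, fixed to the bench beside the tester, on either side of it. Origin under its centre. The two capped sockets stand on its top at x = -30 and +30 mm, y = 0.
- cap_near (a joint): How far the dust cap at x = -30 mm of the box is pushed on, in m: it stands loose on its socket at 0 to 0.003, fully home against its stop at 0.008. It slides with a friction of about 7 N and stays where it is pushed.
- cap_near_top (a point): Centre of the top of that cap, z up: black plastic, round, 28 mm diameter, 20 mm high. Its top is 82 mm above the bench when fully home, up to 90 mm when loose.
- cap_far (a joint): The same for the dust cap at x = +30 mm of the box.
- cap_far_top (a point): Centre of the top of the cap at x = +30 mm, of the same shape and heights.
- weight_stand: Fixed dark wooden stand 130 x 64 x 12 mm with two steel pins (tops 72 mm above the bench) that carry weight_1 and weight_2; it stands on the other side of the tester from the junction box. Origin under its centre. Leave alone.
- weight_1_mid (a point): Bystander: centre of a steel ring weight, 52 mm diameter, 20 high, on a pin of the stand.
- weight_2_mid (a point): Bystander: centre of a steel ring weight, 44 mm diameter, 14 high, on the stand's other pin.
- weight_big_mid (a point): Bystander: centre of a steel ring weight, 64 mm diameter, 24 high, on the bench in front of the tester.
- weight_small_mid (a point): Bystander: centre of a steel ring weight, 40 mm diameter, 16 high, on the bench.
- screwdriver_grip (a point): Bystander: grip of a screwdriver 190 mm long lying on the bench in front of the tester.
- wash_bottle: Bystander: white bottle, 60 mm diameter, 150 high; origin under its centre.
- beaker: Bystander: open glass beaker, 66 mm diameter, 85 high; origin under its centre.
- specimen_tray: Bystander: white plastic tray 100 x 140 x 22 mm with steel discs; origin under its centre.
Things that resemble listed ones, but are neither listed nor needed, are in the scene too. What is shaped like the sensor_box but orange is not meant.

How it is judged:
By the outcome, as a careful person would: the job done as asked, in the order asked, and still so for the second after the job is handed in, while the arm keeps its last pose, push and grip.
It also fails if it takes over 54 s, if anything falls off the work surface, if the arm or the gripper's body presses on something with over 40 N, if the wrist force passes 120 N, or if a joint passes its speed limit or range.

## Working session

There is one attempt and no reset: what is moved stays moved. The work goes in short steps, Python scripts to look and compute and a tool call to move; the robot and the scene stay as the last step left them, time stands still between calls to the robot, and variables do not carry over. Pictures are saved under pics/ and viewed, at most 10 in all, crops included, and the job is handed in when it is done.

Besides the shell and the picture viewer there is one more tool, called by a JSON object that holds its "api" and its "payload". move_arm: Moves the arm, as the interface text tells. Its arguments: {"type":"object","properties":{"targets":{"type":"array","items":{"type":"array"}},"squeeze":{"type":"number"}},"required":["targets"]}

```bash
ls; mkdir -p pics; cat > h.py <<'E'
import numpy as np, cv2
from workcell import env
from scipy.spatial.transform import Rotation as R
def save(p,n): cv2.imwrite('pics/'+n,p['pixels'][:,:,::-1])
def proj(p,X):
    E=np.array(p['extrinsics']);X=np.atleast_2d(X);c=(E[:3,:3]@X.T).T+E[:3,3];c=c*[1,-1,-1]
    f=192/np.tan(np.radians(p['fovy'])/2)
    K=np.array([[f,0,p['cx']],[0,f,p['cy']],[0,0,1]])
    return cv2.projectPoints(c,np.zeros(3),np.zeros(3),K,np.array(p['dist_coeffs'],float))[0][:,0]
def ray_z(p,uv,z):
    E=np.array(p['extrinsics']);f=192/np.tan(np.radians(p['fovy'])/2)
    K=np.array([[f,0,p['cx']],[0,f,p['cy']],[0,0,1]])
    n=cv2.undistortPoints(np.array([[uv]],float),K,np.array(p['dist_coeffs'],float))[0,0]
    d=E[:3,:3].T@np.array([n[0],-n[1],-1]);o=-E[:3,:3].T@E[:3,3]
    return o+d*(z-o[2])/d[2]
E
cat > a.py <<'E'
from h import *
np.set_printoptions(precision=4,suppress=True)
print(env.get_state())
for c in ['scene','top']:
    p=env.read_camera(c);save(p,c+'0.png')
    for n in ['guard_bar','guard_hinge','tester','sensor_box','cap_near_top','cap_far_top','weight_stand','weight_big_mid','screwdriver_grip','wash_bottle','beaker','specimen_tray','weight_small_mid']:
        for d in env.landmark_of(n,p)[:4]:
            print(c,n,np.array(d['centre']),round(d['confidence'],2),proj(p,d['centre'])[0].round())
E
python3 a.py
```

```text
pics
{'clock': 0.0, 'joint_pos': array([1.0254, 0.314 , 0.045 , 1.3036, 0.    , 1.4312]), 'qvel': array([-0.0005,  0.0001,  0.0001, -0.0005, -0.0002,  0.0005]), 'tau': array([  0.0018, -48.0623,  29.8536,   0.0194,  -0.0002,   0.    ]), 'tcp_pos': array([0.2267, 0.5279, 0.2304]), 'orientation': array([-0.0003,  0.2015,  0.9795, -0.0008]), 'wrist_force': array([ 0.0856, -0.2167,  0.083 ]), 'ft_torque': array([ 0.0118, -0.0458, -0.0228]), 'grip_force': 0.0, 'finger_gap': 0.08545498003840436}
scene guard_bar [ 0.4576 -0.0251  0.1028] 0.82 [230. 189.]
scene guard_hinge [ 0.7074 -0.0045  0.1308] 0.86 [302. 224.]
scene guard_hinge [0.3697 0.3064 0.0055] 0.27 [283. 147.]
scene tester [ 0.6588 -0.0038  0.002 ] 0.88 [287. 245.]
scene tester [ 0.4922 -0.3632  0.0259] 0.68 [147. 284.]
scene sensor_box [ 0.4712  0.3182 -0.0016] 0.69 [307. 160.]
scene sensor_box [ 0.3275  0.4533 -0.0017] 0.66 [300. 125.]
scene cap_near_top [0.4415 0.3075 0.0884] 0.58 [300. 137.]
scene cap_near_top [0.2922 0.4502 0.0894] 0.41 [293. 101.]
scene cap_far_top [0.4954 0.3266 0.0857] 0.51 [317. 142.]
scene cap_far_top [
[... 1045 characters left out ...]
cap_near_top [0.4431 0.3093 0.0869] 0.63 [178. 216.]
top cap_far_top [0.3543 0.4491 0.0858] 0.6 [139. 241.]
top cap_far_top [0.4972 0.3235 0.087 ] 0.37 [174. 201.]
top weight_stand [ 0.5246 -0.3639  0.0004] 0.89 [359. 194.]
top weight_big_mid [0.3683 0.045  0.0111] 0.75 [252. 237.]
top screwdriver_grip [ 0.4187 -0.1292  0.014 ] 0.48 [298. 223.]
top screwdriver_grip [0.4977 0.328  0.088 ] 0.4 [173. 201.]
top wash_bottle [ 0.6838  0.3216 -0.    ] 0.8 [179. 157.]
top beaker [ 0.7035 -0.348  -0.007 ] 0.75 [352. 149.]
top specimen_tray [ 0.3252 -0.3877 -0.0018] 0.6 [367. 246.]
top specimen_tray [ 0.7056 -0.3479 -0.0004] 0.46 [352. 148.]
top weight_small_mid [0.3721 0.3137 0.0078] 0.45 [180. 237.]
```

```bash
python3 - <<'E'
import cv2
a=cv2.imread('pics/scene0.png');b=cv2.imread('pics/top0.png')
cv2.imwrite('pics/c0.png',cv2.resize(a[70:370,60:460],None,fx=2,fy=2,interpolation=3))
cv2.imwrite('pics/c1.png',cv2.resize(b[100:300,110:400],None,fx=2.7,fy=2.7,interpolation=3))
E
```

```text
(no output)
```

View pics/c0.png

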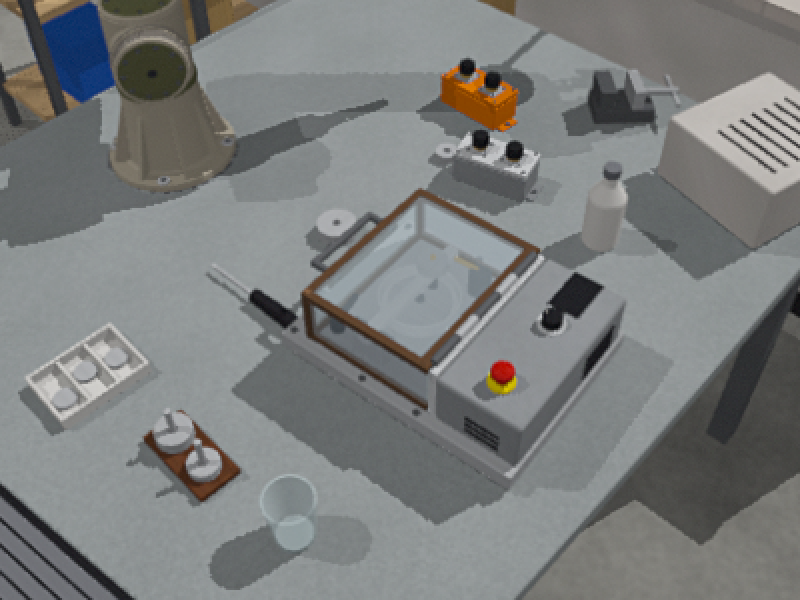

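View pics/c1.png

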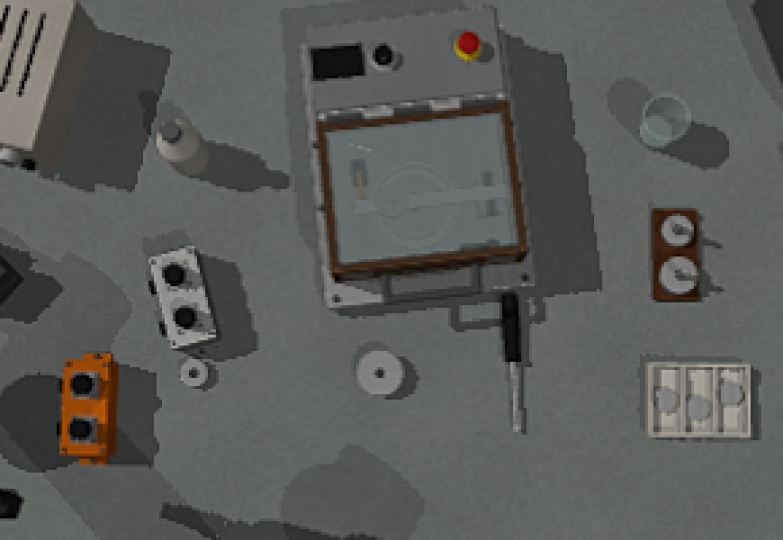

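Candidates for the box: the grey one at scene (308,160) / top (180,211), and the orange look-alike at scene (300,125) / top (145,250). I choose the grey one with the aluminium lid, with caps at scene (300,137) and (317,142). Black knobs also appear on the tester housing, and the guard bar's shadow appears at top (298,222). The bar itself is at top (270,208).

The crop confirms the choice, so I move above the near cap.

{"api": "move_arm", "payload": {"targets": [[[-57, -23, 0], [0, 0, 0], 1], [[-114, -46, 0], [0, 0, 0], 1], [[-171, -69, 0], [0, 0, 0], 1], [[-228, -92, 0], [0, 0, 0], 1], [[-285, -116, 15], [0, 0, 0], 1]], "squeeze": 30}}

```text
clock: 2.02
tcp_pos: [0.4444, 0.309, 0.2177]
orientation: [0.001, 0.201, 0.979, 0.001]
wrist_force: [-0.0, 0.6, 0.5]
finger_gap: -0.0
grip_force: 0.0
```

{"api": "move_arm", "payload": {"targets": [[[0, 0, 40], [0, 0, 0], 1], [[0, 0, 80], [0, 0, 0], 1], [[0, 0, 95], [0, 0, 0], 1], [[0, 0, 95], [0, 0, 0], 1]]}}

```text
clock: 2.52
tcp_pos: [0.4417, 0.3099, 0.1211]
orientation: [-0.001, 0.201, 0.98, -0.001]
wrist_force: [0.4, 0.1, 0.9]
finger_gap: -0.0003
grip_force: 0.0
```

```bash
cat > b.py <<'E'
from h import *
import sys
np.set_printoptions(precision=4,suppress=True)
s=env.get_state();print({k:s[k] for k in['clock','joint_pos','tcp_pos','orientation','wrist_force']})
t=s['tcp_pos']
ims=[]
for c in ['scene','top']:
    p=env.read_camera(c);u=proj(p,t)[0]
    for n in ['cap_near_top','cap_far_top']:
        for d in env.landmark_of(n,p)[:3]: print(c,n,np.array(d['centre']),round(d['confidence'],2))
    x,y=(u-[50,35]).round().astype(int);x=max(x,0);y=max(y,0)
    ims.append(cv2.resize(p['pixels'][y:y+80,x:x+100,::-1],(400,320),interpolation=3));print(u,x,y)
cv2.imwrite('pics/'+sys.argv[1],np.hstack(ims))
E
python3 b.py d0.png
```

```text
{'clock': 2.525, 'joint_pos': array([ 0.463 ,  0.3054, -0.2426,  1.0245,  0.    ,  0.8685]), 'tcp_pos': array([0.4417, 0.3099, 0.1211]), 'orientation': array([-0.0007,  0.2014,  0.9795, -0.0005]), 'wrist_force': array([0.3616, 0.0841, 0.8907])}
scene cap_near_top [ 0.3235 -0.3859 -0.0001] 0.58
scene cap_near_top [0.4373 0.3064 0.0878] 0.51
scene cap_far_top [0.4966 0.3249 0.09  ] 0.44
[300.9138 128.4643] 251 93
top cap_near_top [0.2933 0.4474 0.087 ] 0.56
top cap_near_top [0.7076 0.001  0.1299] 0.41
top cap_far_top [ 0.5556 -0.362   0.0207] 0.68
top cap_far_top [0.4944 0.328  0.0867] 0.42
[175.5283 215.344 ] 126 180
```

View pics/d0.png

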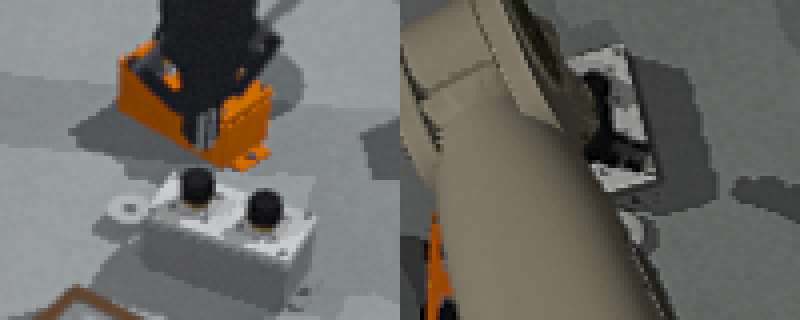

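The tip stands centred over the near grey-box cap (crop (198,178)). The orange box is well behind it. I press down.

{"api": "move_arm", "payload": {"targets": [[[0, 0, 28], [0, 0, 0], 1], [[0, 0, 33], [0, 0, 0], 1], [[0, 0, 36], [0, 0, 0], 1], [[0, 0, 38], [0, 0, 0], 1], [[0, 0, 39], [0, 0, 0], 1]]}}

```text
clock: 3.45
tcp_pos: [0.4415, 0.3098, 0.084]
orientation: [-0.0, 0.201, 0.98, -0.0]
wrist_force: [-4.2, -2.1, 7.2]
finger_gap: 0.0001
grip_force: 3.5
```

{"api": "move_arm", "payload": {"targets": [[[0, 0, 0.5], [0, 0, 0], 1], [[0, 0, 1], [0, 0, 0], 1]]}}

```text
clock: 3.7
tcp_pos: [0.4415, 0.3098, 0.0831]
orientation: [-0.0, 0.201, 0.98, -0.0]
wrist_force: [-4.7, -2.4, 6.7]
finger_gap: -0.0001
grip_force: 3.5
```

{"api": "move_arm", "payload": {"targets": [[[0, 0, 1], [0, 0, 0], 1], [[0, 0, 2], [0, 0, 0], 1]]}}

```text
clock: 3.95
tcp_pos: [0.4417, 0.3099, 0.0818]
orientation: [-0.0, 0.201, 0.98, -0.0]
wrist_force: [-7.5, -4.3, 16.5]
finger_gap: 0.0001
grip_force: 8.4
```

{"api": "move_arm", "payload": {"targets": [[[0, 0, 0.5], [0, 0, 0], 1], [[0, 0, 0.5], [0, 0, 0], 1]]}}

```text
clock: 4.2
tcp_pos: [0.4416, 0.3099, 0.0818]
orientation: [0.0, 0.201, 0.98, 0.0]
wrist_force: [-7.2, -3.1, 14.3]
finger_gap: 0.0002
grip_force: 7.6
```

{"api": "move_arm", "payload": {"targets": [[[0, 0, 1], [0, 0, 0], 1], [[0, 0, 1.5], [0, 0, 0], 1]]}}

```text
clock: 4.45
tcp_pos: [0.4417, 0.3099, 0.0816]
orientation: [0.0, 0.201, 0.98, 0.0]
wrist_force: [-10.7, -5.6, 26.0]
finger_gap: 0.0001
grip_force: 13.4
```

{"api": "move_arm", "payload": {"targets": [[[0, 0, -15], [0, 0, 0], 1], [[0, 0, -43], [0, 0, 0], 1], [[-22, 18, -43], [0, 0, 0], 1], [[-44, 36, -43], [0, 0, 0], 1], [[-44, 36, -43], [0, 0, 0], 1]]}}

```text
clock: 5.08
tcp_pos: [0.4994, 0.3264, 0.1215]
orientation: [0.001, 0.202, 0.979, 0.001]
wrist_force: [-0.8, -0.1, -0.3]
finger_gap: -0.0001
grip_force: 0.0
```

```bash
python3 b.py d1.png
```

```text
{'clock': 5.075, 'joint_pos': array([ 0.4445,  0.4042, -0.0962,  1.0674, -0.    ,  0.851 ]), 'tcp_pos': array([0.4994, 0.3264, 0.1215]), 'orientation': array([0.0012, 0.2018, 0.9794, 0.0009]), 'wrist_force': array([-0.7777, -0.1264, -0.2528])}
scene cap_near_top [0.2918 0.4505 0.0911] 0.64
scene cap_near_top [0.4379 0.3087 0.0812] 0.6
scene cap_far_top [0.3563 0.4519 0.0878] 0.52
scene cap_far_top [0.4944 0.3244 0.0898] 0.43
[318.295  133.5407] 268 99
[171.074  199.2549] 121 164
```

View pics/d1.png

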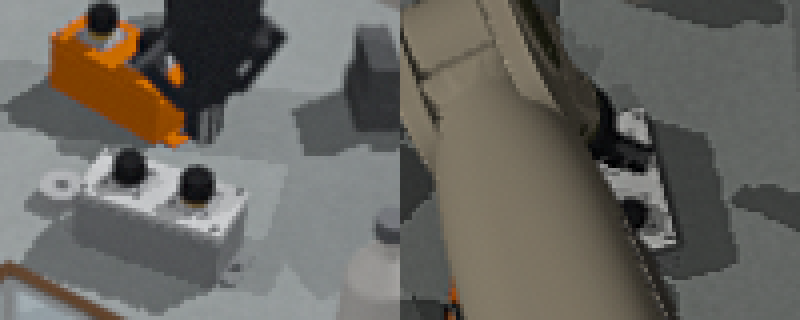

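The near cap sits lower with no brass showing at (128,168). The far cap at (197,185) is still loose, and the tip is about 3 mm too far in x.

{"api": "move_arm", "payload": {"targets": [[[3, -1, 28], [0, 0, 0], 1], [[3, -1, 33], [0, 0, 0], 1], [[3, -1, 37], [0, 0, 0], 1], [[3, -1, 39], [0, 0, 0], 1], [[3, -1, 40], [0, 0, 0], 1]]}}

```text
clock: 6.0
tcp_pos: [0.4925, 0.3257, 0.0819]
orientation: [-0.001, 0.201, 0.98, -0.0]
wrist_force: [-6.3, -3.1, 11.8]
finger_gap: -0.0
grip_force: 6.1
```

{"api": "move_arm", "payload": {"targets": [[[0, 0, 1], [0, 0, 0], 1], [[0, 0, 2], [0, 0, 0], 1]]}}

```text
clock: 6.25
tcp_pos: [0.4925, 0.3257, 0.0817]
orientation: [-0.0, 0.201, 0.98, -0.0]
wrist_force: [-9.9, -4.6, 22.6]
finger_gap: 0.0005
grip_force: 11.1
```

{"api": "move_arm", "payload": {"targets": [[[0, 0, 0.5], [0, 0, 0], 1], [[0, 0, 0.5], [0, 0, 0], 1]]}}

```text
clock: 6.5
tcp_pos: [0.4925, 0.3257, 0.0817]
orientation: [-0.0, 0.201, 0.98, -0.0]
wrist_force: [-9.6, -4.5, 20.2]
finger_gap: 0.0001
grip_force: 10.3
```

{"api": "move_arm", "payload": {"targets": [[[0, 0, -20], [0, 0, 0], 1], [[0, 0, -70], [0, 0, 0], 1], [[0, 0, -125], [0, 0, 0], 1], [[0, 0, -180], [0, 0, 0], 1], [[0, 0, -180], [0, 0, 0], 1]]}}

```text
clock: 7.12
tcp_pos: [0.496, 0.3272, 0.2645]
orientation: [0.004, 0.201, 0.979, 0.003]
wrist_force: [1.0, -0.3, -0.1]
finger_gap: -0.0002
grip_force: 0.0
```

{"api": "move_arm", "payload": {"targets": [[[-3, -60, 0], [0, 0, 1], 0], [[-6, -120, 0], [0, 0, 2], -0.5], [[-9, -180, 0], [0, 0, 3], -0.5], [[-12, -240, 0], [0, 0, 4], -0.5], [[-14, -300, 0], [0, 0, 5], -0.5]]}}

```text
clock: 7.75
tcp_pos: [0.3869, 0.0434, 0.2578]
orientation: [0.0, 0.599, 0.801, -0.0]
wrist_force: [1.1, -0.7, 1.2]
finger_gap: 0.0642
grip_force: 0.0
```

```bash
cat > c.py <<'E'
from h import *
np.set_printoptions(precision=4,suppress=True)
s=env.get_state();print({k:s[k] for k in['clock','joint_pos','tcp_pos','orientation','finger_gap']})
B=[];H=[]
for c in ['scene','top']:
    p=env.read_camera(c);save(p,c+'1.png')
    for n,L in [('guard_bar',B),('guard_hinge',H)]:
        for d in env.landmark_of(n,p)[:1]: print(c,n,np.array(d['centre']),round(d['confidence'],2))
    # bar ends fit: print reprojection of hypothesised bar
    m=env.regions_of('guard_bar',p)
    for d in m[:2]:
        ys,xs=np.nonzero(d['mask']);print('mask',d['confidence'],len(xs),xs.mean(),ys.mean(),xs.min(),xs.max(),ys.min(),ys.max())
E
python3 c.py
```

```text
{'clock': 7.75, 'joint_pos': array([-0.095 , -0.0558, -0.318 ,  1.3085, -0.0002,  1.1885]), 'tcp_pos': array([0.3869, 0.0434, 0.2578]), 'orientation': array([ 0.0001,  0.5986,  0.8011, -0.0001]), 'finger_gap': 0.0641642056259583}
scene guard_bar [ 0.4589 -0.0213  0.1035] 0.93
scene guard_hinge [ 0.7068 -0.0034  0.1263] 0.97
mask 0.79 6938 263.5859037186509 214.162871144422 210 327 165 271
top guard_bar [ 0.4612 -0.0224  0.1074] 0.75
top guard_hinge [ 0.7079 -0.0014  0.1298] 0.6
mask 0.61 4089 267.5597945707997 168.7715822939594 227 304 136 211
mask 0.45 173 360.9421965317919 201.5722543352601 354 368 195 208
```

```bash
cat > g.py <<'E'
from h import *
import sys
np.set_printoptions(precision=2,suppress=True)
bar0=np.array([.460,-.023,.105]);hin=np.array([.707,-.0025,.130]);psi=np.radians(4.9)
def pose(theta,adv,ang=0):
    th=np.radians(theta);h=np.array([np.cos(psi),np.sin(psi),0]);k=np.array([0,0,1.])
    d=np.cos(th)*h-np.sin(th)*k;y=np.sin(th)*h+np.cos(th)*k;x=np.cross(y,d)
    a=np.radians(ang)
    dr=lambda a:h*(-.245*np.cos(a)-.025*np.sin(a))+k*(.245*np.sin(a)-.025*np.cos(a))
    b=bar0+dr(a)-dr(0)
    return b+adv*d,R.from_matrix(np.stack([x,y,d],1))
def rel(p,r,p0=None,r0=None):
    s=env.get_state()
    if p0 is None:
        p0=s['tcp_pos'];w,x,y,z=s['orientation'];r0=R.from_quat([x,y,z,w])
    return (r0.inv().apply(p-p0)*1000).round(1),(np.degrees((r0.inv()*r).as_rotvec())/10).round(3)
if __name__=='__main__':
    for a in sys.argv[1:]:
        v=[float(t) for t in a.split(',')];p,r=pose(*v);print(v,p.round(4),*rel(p,r))
E
python3 g.py 60,-.1 60,-.06 65,-.06 65,.014
```

```text
[60.0, -0.1] [ 0.41 -0.03  0.19] [-76.3  -0.5  66.3] [-2.99 -0.32  1.17]
[60.0, -0.06] [ 0.43 -0.03  0.16] [-80.5  19.1 100.9] [-2.99 -0.32  1.17]
[65.0, -0.06] [ 0.43 -0.03  0.16] [-81.4  23.6  98.5] [-2.49 -0.26  1.18]
[65.0, 0.014] [ 0.47 -0.02  0.09] [-88.   54.2 165.6] [-2.49 -0.26  1.18]
```

{"api": "move_arm", "payload": {"targets": [[[-25, 0, 20], [-0.8, -0.1, 0.4], 0.3], [[-50, 0, 40], [-1.6, -0.2, 0.8], 0.3], [[-76, 0, 66], [-2.3, -0.26, 1.17], 0.3], [[-76, 0, 66], [-2.99, -0.32, 1.17], 0.3], [[-76, 0, 66], [-2.99, -0.32, 1.17], 0.3]]}}

```text
clock: 8.78
tcp_pos: [0.4077, -0.0266, 0.1899]
orientation: [0.174, 0.654, 0.711, 0.19]
wrist_force: [-0.5, 0.0, 0.6]
finger_gap: 0.0303
grip_force: 0.0
```

```bash
cat > f.py <<'E'
from h import *
from scipy.optimize import least_squares
s=env.get_state();print(s['joint_pos'],s['finger_gap'])
D=[([.314,.045,1.3036],.574,.2304),([.3054,-.2426,1.0245],.5396,.1211),([.4042,-.0962,1.0674],.5966,.1215),([-.0558,-.318,1.3085],.3893,.2578),(list(s['joint_pos'][1:4]),np.hypot(*s['tcp_pos'][:2]),s['tcp_pos'][2])]
def f(x,q):
    h,l2,l3,ph,L,off,r0=x;a=q[0]-q[1];t=a+q[2]
    r=r0+l2*np.sin(q[0])+l3*np.cos(a+ph)+L*np.cos(t)
    return np.hypot(r,off),h+l2*np.cos(q[0])-l3*np.sin(a+ph)-L*np.sin(t)
fun=lambda x:np.concatenate([np.subtract(f(x,q),(r,z)) for q,r,z in D]+[[.01*(x[5]-.08),.01*x[6]]])
o=least_squares(fun,[.25,.52,.44,0,.4,.08,0]);np.set_printoptions(precision=4,suppress=True);print(o.x,np.abs(o.fun).max())
E
python3 f.py; python3 g.py 60,-.1 60,-.06 60,.014; python3 c.py
```

```text
[-0.46050198 -0.4034424  -0.86749537  0.65089224  0.26071574  1.08792232] 0.030267051496677296
[ 0.2849  0.5542  0.4087 -0.1175  0.5204  0.1828 -0.0302] 0.0014766170711311422
[60.0, -0.1] [ 0.41 -0.03  0.19] [-0.9  2.9 -0.3] [-0.02  0.   -0.01]
[60.0, -0.06] [ 0.43 -0.03  0.16] [-0.9  3.1 39.7] [-0.02  0.   -0.01]
[60.0, 0.014] [ 0.47 -0.02  0.09] [ -0.8   3.3 113.7] [-0.02  0.   -0.01]
{'clock': 8.775, 'joint_pos': array([-0.4605, -0.4034, -0.8675,  0.6509,  0.2607,  1.0879]), 'tcp_pos': array([ 0.4077, -0.0266,  0.1899]), 'orientation': array([0.174 , 0.6543, 0.7111, 0.1896]), 'finger_gap': 0.030267051496677296}
scene guard_bar [ 0.4606 -0.0252  0.104 ] 0.93
scene guard_hinge [ 0.7063 -0.0026  0.129 ] 0.72
mask 0.9 6926 263.6959283857927 214.41178169217443 210 329 164 275
top guard_bar [ 0.4642 -0.0232  0.1073] 0.94
top guard_hinge [0.7068 0.0011 0.1298] 0.82
mask 0.84 4536 265.46318342151676 171.9839065255732 228 304 136 212
mask 0.19 8074 263.35211790933863 158.69717612088184 221 307 103 214
```

{"api": "move_arm", "payload": {"targets": [[[-1, 3, 25], [0, 0, 0], 0.3], [[-1, 3, 50], [0, 0, 0], 0.3], [[-1, 3, 70], [0, 0, 0], 0.3], [[-1, 3, 70], [0, 0, 0], 0.3]]}}

```text
clock: 9.68
tcp_pos: [0.4472, -0.0252, 0.1315]
orientation: [0.174, 0.654, 0.711, 0.19]
wrist_force: [-0.3, 0.4, 0.0]
finger_gap: 0.0299
grip_force: 0.0
```

```bash
python3 g.py 60,-.03 60,.014; cat > e.py <<'E'
from h import *
import sys
from g import pose
b=pose(60,0)[0];ax=np.array([-np.sin(.0855),np.cos(.0855),0])
ims=[]
for c in ['scene','top']:
    p=env.read_camera(c);u=proj(p,b)[0];im=p['pixels'][:,:,::-1].copy()
    x,y=(u-[35,40]).round().astype(int)
    I=cv2.resize(im[y:y+80,x:x+70],(385,440),interpolation=3)
    for q in proj(p,[b-.06*ax,b,b+.06*ax,env.get_state()['tcp_pos']]): cv2.circle(I,tuple(int(v) for v in ((q-[x,y]+.5)*5.5)),2,(0,0,255),-1)
    ims.append(I)
cv2.imwrite('pics/'+sys.argv[1],np.hstack(ims))
E
python3 e.py e0.png
```

```text
[60.0, -0.03] [ 0.45 -0.02  0.13] [ 1.1 -2.1 -0.6] [-0.02  0.   -0.01]
[60.0, 0.014] [ 0.47 -0.02  0.09] [ 1.2 -2.  43.4] [-0.02  0.   -0.01]
```

View pics/e0.png

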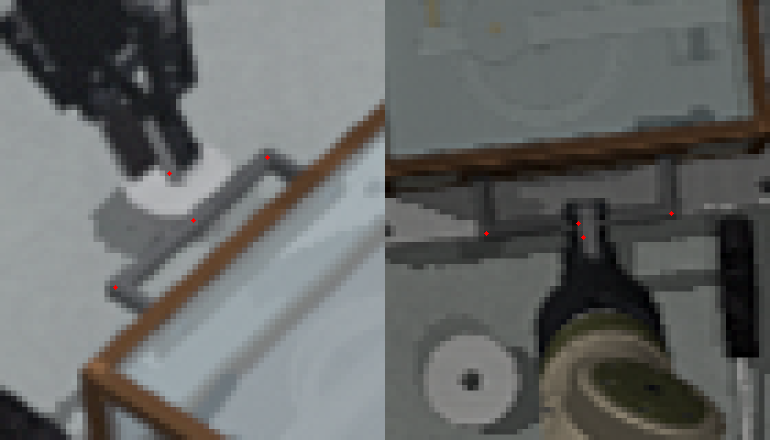

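The projected bar (red dots) lies on the dark bar in both views, and the fingers are lined up in front of it with a 30 mm gap. I advance.

{"api": "move_arm", "payload": {"targets": [[[0, -2, 15], [0, 0, 0], 0.3], [[0, -2, 30], [0, 0, 0], 0.3], [[0, -2, 43], [0, 0, 0], 0.3], [[0, -2, 43], [0, 0, 0], 0.3]]}}

```text
clock: 10.28
tcp_pos: [0.4675, -0.0243, 0.095]
orientation: [0.176, 0.654, 0.711, 0.19]
wrist_force: [0.8, 0.3, -0.2]
finger_gap: 0.0296
grip_force: 0.0
```

```bash
python3 g.py 60,.014; python3 e.py e1.png
```

```text
[60.0, 0.014] [ 0.47 -0.02  0.09] [ 2.  -1.4  1.6] [ 0.    0.01 -0.01]
```

View pics/e1.png

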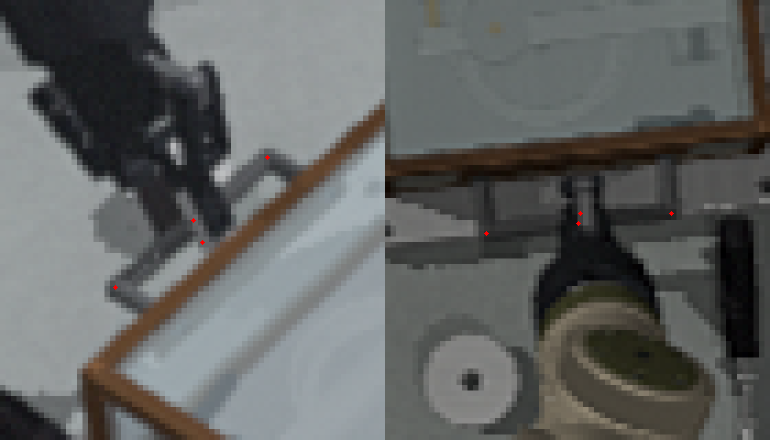

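The bar runs between the fingers in both views, around crop (193,220). I close on it.

{"api": "move_arm", "payload": {"targets": [[[0, -1, 2], [0, 0, 0], 1], [[0, -1, 2], [0, 0, 0], 1], [[0, -1, 2], [0, 0, 0], 1], [[0, -1, 2], [0, 0, 0], 1], [[0, -1, 2], [0, 0, 0], 1]], "squeeze": 40}}

```text
clock: 11.0
tcp_pos: [0.4691, -0.0245, 0.0944]
orientation: [0.177, 0.653, 0.711, 0.191]
wrist_force: [-1.0, 2.1, 6.1]
finger_gap: 0.0105
grip_force: 39.0
```

```bash
python3 - <<'E'
from g import *
s=env.get_state();print(s['finger_gap'],s['grip_force'],s['tcp_pos'],s['wrist_force'])
p0,r0=pose(60,.014)
for i in range(11):
    a=5*i;p,r=pose(60+.6*a,.014,a);print(a,*rel(p,r,p0,r0),p.round(3))
E
```

```text
0.010544648186801502 38.959588408470154 [ 0.47 -0.02  0.09] [-1.04  2.14  6.1 ]
0 [0. 0. 0.] [0. 0. 0.] [ 0.47 -0.02  0.09]
5 [  0.    8.9 -19.2] [ 0.3  0.  -0. ] [ 0.47 -0.02  0.11]
10 [  0.   19.5 -37.6] [ 0.6 -0.   0. ] [ 0.47 -0.02  0.14]
15 [  0.   31.6 -54.9] [ 0.9  0.  -0. ] [ 0.47 -0.02  0.16]
20 [  0.   45.1 -71.1] [ 1.2 -0.   0. ] [ 0.47 -0.02  0.18]
25 [  0.  60. -86.] [ 1.5 -0.   0. ] [ 0.48 -0.02  0.2 ]
30 [  0.   76.2 -99.5] [1.8 0.  0. ] [ 0.48 -0.02  0.22]
35 [   0.    93.5 -111.6] [2.1 0.  0. ] [ 0.49 -0.02  0.24]
40 [  -0.   111.7 -122. ] [2.4 0.  0. ] [ 0.5  -0.02  0.25]
45 [  -0.   130.8 -130.9] [ 2.7  0.  -0. ] [ 0.52 -0.02  0.27]
50 [  -0.   150.5 -138. ] [ 3. -0.  0.] [ 0.53 -0.02  0.29]
```

{"api": "move_arm", "payload": {"targets": [[[0, 4, -9.5], [0.15, 0, 0], 1], [[0, 9, -19], [0.3, 0, 0], 1], [[0, 14, -28.5], [0.45, 0, 0], 1], [[0, 19.5, -37.5], [0.6, 0, 0], 1], [[0, 19.5, -37.5], [0.6, 0, 0], 1]]}}

```text
clock: 11.62
tcp_pos: [0.4671, -0.0247, 0.136]
orientation: [0.143, 0.662, 0.72, 0.153]
wrist_force: [6.6, -1.5, -5.4]
finger_gap: 0.0104
grip_force: 40.1
```

```bash
cat > k.py <<'E'
from g import *
import sys
s=env.get_state();np.set_printoptions(precision=4,suppress=True)
w,x,y,z=s['orientation'];r=R.from_quat([x,y,z,w]);d=r.apply([0,0,1]);h=np.array([np.cos(psi),np.sin(psi),0])
b=s['tcp_pos']-.014*d-hin
print('pos of bar rel hinge',b@h,b[2],'radius',np.hypot(b@h,b[2]),'angle',np.degrees(np.arctan2(b[2],-(b@h))+np.arctan2(25,245)),'pitch',np.degrees(np.arcsin(-d[2])),s['finger_gap'],s['grip_force'],s['wrist_force'],s['joint_pos'])
a0,th0=float(sys.argv[1]),float(sys.argv[2])
p0,r0=pose(th0,.014,a0)
for a in map(float,sys.argv[3:]):
    p,rr=pose(60+.6*a,.014,a);print(a,*rel(p,rr,p0,r0))
E
python3 k.py 10 66 15 20 25 30
```

```text
pos of bar rel hinge -0.24667829048457068 0.01875943769940161 radius 0.24739057277751705 angle 10.175211646548783 pitch 65.82358837797659 0.010353076684753552 40.09499430656433 [ 6.5777 -1.5136 -5.45  ] [-0.3326 -0.1442 -0.8025  0.5222  0.1646  1.1868]
15.0 [  0.   10.2 -18.5] [ 0.3  0.  -0. ]
20.0 [ -0.  22. -36.] [ 0.6  0.  -0. ]
25.0 [  0.   35.3 -52.4] [ 0.9  0.  -0. ]
30.0 [  0.   50.  -67.5] [1.2 0.  0. ]
```

{"api": "move_arm", "payload": {"targets": [[[0, 5, -9.5], [0.15, 0, 0], 1], [[0, 10, -18.5], [0.3, 0, 0], 1], [[0, 16, -27], [0.45, 0, 0], 1], [[0, 22, -36], [0.6, 0, 0], 1], [[0, 28.5, -44], [0.75, 0, 0], 1]]}}

```text
clock: 12.25
tcp_pos: [0.4742, -0.0239, 0.1862]
orientation: [0.098, 0.67, 0.728, 0.105]
wrist_force: [7.3, -0.9, -7.8]
finger_gap: 0.0104
grip_force: 40.2
```

```bash
python3 k.py 22.5 73.5 27.5 32.5 37.5 42.5
```

```text
pos of bar rel hinge -0.23772884229517602 0.06961112014923704 radius 0.24771094143665956 angle 22.147286266846752 pitch 73.46458246122684 0.010446397078541723 40.24613678455353 [ 7.2986 -0.9251 -7.7746] [-0.2849 -0.0854 -0.5671  0.8183  0.1011  1.2166]
27.5 [  0.   11.8 -17.5] [ 0.3  0.  -0. ]
32.5 [  0.   25.1 -33.8] [0.6 0.  0. ]
37.5 [  0.   39.7 -48.9] [ 0.9  0.  -0. ]
42.5 [  0.   55.6 -62.7] [ 1.2 -0.   0. ]
```

{"api": "move_arm", "payload": {"targets": [[[0, 6, -9], [0.15, 0, 0], 1], [[0, 12, -17.5], [0.3, 0, 0], 1], [[0, 18.5, -26], [0.45, 0, 0], 1], [[0, 25, -34], [0.6, 0, 0], 1], [[0, 32.5, -41.5], [0.75, 0, 0], 1]]}}

```text
clock: 12.88
tcp_pos: [0.4916, -0.0223, 0.2338]
orientation: [0.052, 0.675, 0.734, 0.056]
wrist_force: [0.8, -2.0, -5.8]
finger_gap: 0.0101
grip_force: 40.2
```

```bash
python3 k.py 35 81 40 42.5 45 47.5 50 52
```

```text
pos of bar rel hinge -0.21839070152579187 0.11766204577487535 radius 0.24807026329017426 angle 34.14073354311616 pitch 81.23455509463618 0.010078237195893557 40.24568974971771 [ 0.809  -2.0268 -5.8417] [-0.2377  0.0272 -0.3074  1.0905  0.047   1.254 ]
40.0 [ -0.   13.3 -16.3] [ 0.3 -0.   0. ]
42.5 [ -0.   20.4 -24. ] [ 0.45 -0.    0.  ]
45.0 [ -0.   27.9 -31.4] [ 0.6  0.  -0. ]
47.5 [ -0.   35.7 -38.4] [0.75 0.   0.  ]
50.0 [ -0.   43.8 -45.1] [ 0.9 -0.   0. ]
52.0 [ -0.   50.5 -50.2] [1.02 0.   0.  ]
```

{"api": "move_arm", "payload": {"targets": [[[0, 7, -8], [0.15, 0, 0], 1], [[0, 13.5, -16.5], [0.3, 0, 0], 1], [[0, 20.5, -24], [0.45, 0, 0], 1], [[0, 28, -31.5], [0.6, 0, 0], 1], [[0, 36, -38.5], [0.75, 0, 0], 1]]}}

```text
clock: 13.5
tcp_pos: [0.5193, -0.0197, 0.2776]
orientation: [0.006, 0.677, 0.736, 0.007]
wrist_force: [-6.1, -1.7, 0.2]
finger_gap: 0.0104
grip_force: 40.4
```

{"api": "move_arm", "payload": {"targets": [[[0, 4, -4], [0.08, 0, 0], 1], [[0, 8.5, -6.5], [0.15, 0, 0], 1], [[0, 8.5, -6.5], [0.15, 0, 0], 1], [[0, 8.5, -6.5], [0.15, 0, 0], 1]]}}

```text
clock: 14.0
tcp_pos: [0.5256, -0.0191, 0.2851]
orientation: [-0.003, 0.677, 0.736, -0.004]
wrist_force: [-14.1, -2.4, 5.1]
finger_gap: 0.0098
grip_force: 41.2
```

```bash
python3 k.py 50 90 51; cat > m.py <<'E'
from h import *
from g import pose,psi,hin
p=env.read_camera('scene');q=env.read_camera('top')
for c in (p,q):
  for n in ['guard_bar','guard_hinge','cap_near_top','cap_far_top','weight_big_mid','screwdriver_grip']:
    for d in env.landmark_of(n,c)[:2]: print(n,np.round(d['centre'],4),round(d['confidence'],2))
I=p['pixels'][:,:,::-1].copy();I=cv2.resize(I[60:330,150:420],(600,600),interpolation=3)
h=np.array([np.cos(psi),np.sin(psi),0]);t=np.array([-np.sin(psi),np.cos(psi),0]);a=np.radians(50)
# guard front edge top corners at hinge frame (-205,+-125,0), bottom z -90
for ang,col in((45,(0,255,255)),(50,(0,0,255)),(55,(0,255,0))):
    a=np.radians(ang)
    for x,z in((-.205,0),(-.205,-.09)):
        for y in(-.125,.125):
            P=hin+h*(x*np.cos(a)+z*np.sin(a))+t*y+np.array([0,0,-x*np.sin(a)+z*np.cos(a)])
            u=(proj(p,P)[0]-[150,60]+.5)*600/270;cv2.circle(I,tuple(int(v) for v in u),3,col,-1)
cv2.imwrite('pics/m0.png',I)
E
python3 m.py
```

```text
pos of bar rel hinge -0.18198446584323 0.16907227102589184 radius 0.24840245296312669 angle 48.71989926949664 pitch 89.45228920395682 0.00981071486838341 41.21263861656189 [-14.1275  -2.4048   5.1424] [-0.1869  0.2156  0.0469  1.4109 -0.0036  1.3014]
51.0 [ 0.   2.9 -3.1] [ 0.06  0.   -0.  ]
guard_bar [ 0.52 -0.02  0.29] 0.81
guard_bar [0.44 0.31 0.08] 0.52
guard_hinge [ 0.71 -0.    0.13] 0.67
cap_near_top [0.29 0.45 0.09] 0.38
cap_near_top [0.44 0.31 0.08] 0.37
cap_far_top [0.5  0.32 0.08] 0.56
weight_big_mid [0.37 0.05 0.01] 0.56
screwdriver_grip [ 0.56 -0.37  0.02] 0.74
screwdriver_grip [ 0.42 -0.13  0.01] 0.7
guard_hinge [0.5  0.33 0.08] 0.58
cap_near_top [0.29 0.45 0.09] 0.59
cap_near_top [0.44 0.31 0.08] 0.47
cap_far_top [0.36 0.45 0.09] 0.57
cap_far_top [0.5  0.32 0.08] 0.53
screwdriver_grip [ 0.42 -0.13  0.01] 0.68
```

View pics/m0.png

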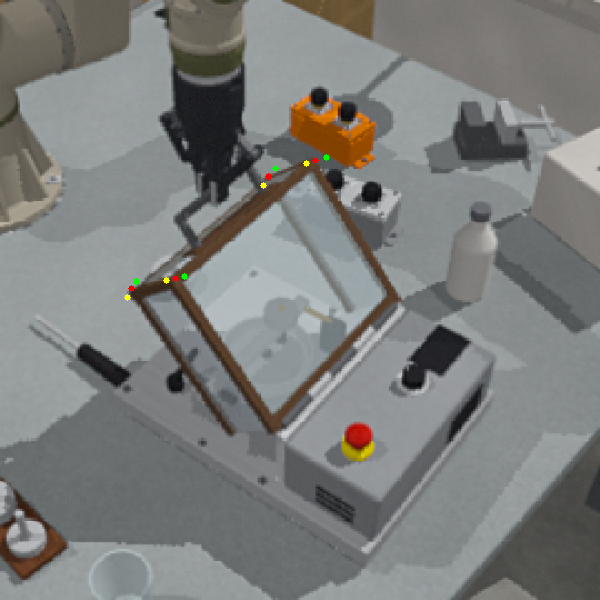

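The guard's upper front corners at crop (178,281) and (312,168) lie close to the 50° marks. The caps are low on the grey box, and the screwdriver is unmoved. I measure the angle more closely.

```bash
cat > n.py <<'E'
from h import *
from g import psi,hin
h=np.array([np.cos(psi),np.sin(psi),0]);t=np.array([-np.sin(psi),np.cos(psi),0])
print(env.get_state()['clock'])
for c in ('scene','top','scene','top'):
  p=env.read_camera(c)
  for d in env.landmark_of('guard_bar',p)[:1]:
    X=np.array(d['centre']);b=X-hin;print(c,X.round(4).tolist(),round(d['confidence'],2),'ang',np.degrees(np.arctan2(b[2],-(b@h))+np.arctan2(25,245)).round(2))
p=env.read_camera('scene')
I=cv2.resize(p['pixels'][110:200,195:305,::-1],(770,630),interpolation=3)
for ang,col in((46,(255,255,0)),(48,(0,255,255)),(50,(0,0,255)),(52,(0,255,0))):
    a=np.radians(ang);
    P=[hin+h*(-.205*np.cos(a))+t*y+np.array([0,0,.205*np.sin(a)]) for y in(-.125,.125)]
    u=((proj(p,P)-[195,110]+.5)*7).astype(int);cv2.line(I,tuple(int(v) for v in u[0]),tuple(int(v) for v in u[1]),col,1)
cv2.imwrite('pics/n0.png',I[:600])
E
python3 n.py
```

```text
14.7
scene [0.5209, -0.0149, 0.2951] 0.75 ang 47.35
top [0.4977, 0.3251, 0.0808] 0.23 ang -9.42
```

View pics/n0.png

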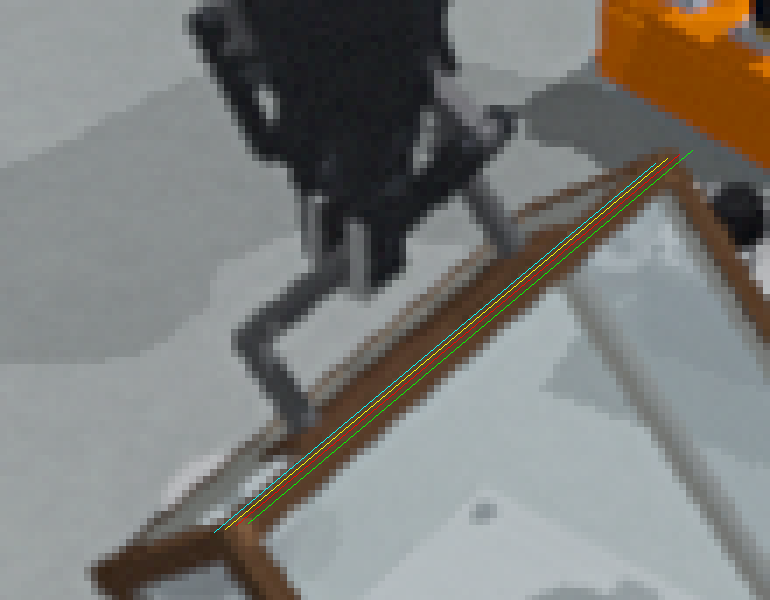

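The frame's corner at crop (235,522) matches 48.5–50°. I add about 0.8° and ease the slight inward push.

{"api": "move_arm", "payload": {"targets": [[[0, 0.6, -2], [0, 0, 0], 1], [[0, 1.2, -3.5], [0, 0, 0], 1], [[0, 1.2, -3.5], [0, 0, 0], 1], [[0, 1.2, -3.5], [0, 0, 0], 1], [[0, 1.2, -3.5], [0, 0, 0], 1]]}}

```text
clock: 15.78
tcp_pos: [0.5283, -0.0188, 0.2881]
orientation: [-0.002, 0.677, 0.736, -0.003]
wrist_force: [-8.7, -1.1, 1.0]
finger_gap: 0.0106
grip_force: 40.7
```

```bash
python3 k.py 50 90 51
```

```text
pos of bar rel hinge -0.17934033998874516 0.17207616625723887 radius 0.24854207800907197 angle 49.64214258748746 pitch 89.59657145382164 0.01055264147397187 40.71207582950592 [-8.6657 -1.1431  1.0057] [-0.1862  0.2186  0.058   1.4168 -0.0024  1.3019]
51.0 [ 0.   2.9 -3.1] [ 0.06  0.   -0.  ]
```

```bash
python3 -c "
from workcell import env
print(env.hand_in())"
```

```text
the job is handed in; nothing more can be done
None
```

Job handed in at about 15.8 s: I pushed both caps on the grey box to their stops with the guard shut, then lifted the guard by its bar, and the arm is still holding it at about 50° (49.6° by the arm's position); nothing loose on the bench was touched.

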